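Draw the torch and light a tilted stud square-on

ROBOT

A 6-joint arm with a two-finger parallel gripper is mounted at the origin on a cart in front of the work surface, level with it; the furniture and walls round the work are solid. World frame = base frame: x ahead of the robot, y to its left, z up, the work surface at z = 0. Lengths are in m, angles in rad, forces in N, time in s.
With the tool pointing down it reaches from about 0.275 to 1 m from the base axis. Payload 8.4 kg.
Tool frame: the origin (TCP) lies on the centre line of the jaws, within the pads' length; the fingertips stand 17 mm ahead of it and the grasp point (between the pads) lies 2 mm behind it; z points along the fingers, y is the direction in which the jaws open and shut (so a half turn about z gives the same grasp; the last joint's range is limited). The gripper opens to 85 mm and grips with 20 to 120 N. Pads are 22 mm wide; open, the fingers measure 114 mm over their backs; the gripper's body (76 mm by 85 mm) begins 54 mm behind the grasp point. The pads swing forward as they close: fully open they stand 13 mm farther back than shut.
Start: joints at [-1.255, 0.353, 1.633, -0, 1.155, -0.002], TCP at [0.195, -0.594, 0.248] pointing down, gripper open.
Joint ranges: [-2.63, 2.63], [-0.92, 2.1], [0.06, 2.66], [-1.3, 4.44], [0, 2.69], [-3.02, 3.02]. Speed limits (rad/s): [2.22, 2.22, 2.79, 3.14, 3.14, 3.14].

INTERFACE

Orientations are given as a rotation vector (axis times angle).
In Python, from workcell import env gives the robot as it stands.
- The arm moves only by the tool apply_moves, never from a script. Its argument "commands" is one flat list of numbers, 7 for each row, row after row: the closure, from -1 (fully open) to 1 (shut), then the shift along the tool's x, y, z in m, then the turn, a rotation vector about the tool's x, y, z in degrees. A call has exactly 10 rows; each row is the pose to reach, as a shift and turn from the pose commanded when the call began, along the tool's axes at that moment; what a row does not reach only later rows make up. A row lasts 1/10 s, in which the tool goes at most 50 mm and 8.59 degrees, less where a joint would pass 70% of its speed; a pose out of reach is approached as far as the arm can. A call with a gripper value outside its range is refused whole. The fingers move at their own pace and stop on an object; "grip_force" is the grip in N (left out, the last holds). Time passes only in rows, so rows that repeat a pose let the fingers close, or fill a call up. It gives the time, the measured TCP pose, the force and the opening at its end, in the units of the state.
- env.observe(): the state, without advancing time (a new reading comes with each control period).
- env.get_image(name): name is "scene" or "top" or "wrist"; returns (picture, depth): 420x560x3 uint8, red, green, blue; 420x560 float32, m along the optical axis (not along the pixel's ray), 0 where there is no reading.
- env.camera_params(name): a dict with "K" (3x3 intrinsics, pixels), "distortion" ([k1, k2, p1, p2, k3] as OpenCV has them; the pictures are not rectified), "R" (3x3) and "t" (3): a world point X has camera coordinates R X + t. Camera axes: x right, y down, z forward; pixel columns grow to the right and rows downward; lengths in m; the calibration is good to about 2 mm. A picture is of the moment at which its call begins: read the wrist's pose just before it. camera_params takes no time and is no camera call; for the wrist camera it gives the pose at the moment of the call.
- env.close_job(): hands the job in, once; it reports no verdict.
The state is a dict: "clock": time; "joint_positions": joint angles; "joint_velocities": joint speeds; "joint_torque": joint torques, N m; "ee_pos": TCP position; "tcp_rot": TCP orientation; "contact_force": force on the tool from outside, world axes, zero at the start; "wrist_torque": the same for the moment, N m; "finger_gap": opening from 0.0 (shut) to 1.0 (fully open).
Only numpy, scipy, OpenCV 4.12 (cv2) and the standard library are available. Lean on these libraries where they do the work, as an engineer would, in place of code of your own. Each camera call takes 0.05 s, during which the arm holds its last target.

TASK

Draw the hand torch up out of its well in the two-well stand, turn it, and hold it raised in front of the road stud on the tilting rest, so that its lens looks squarely at the middle of the stud's tilted face from about 10 cm away. Do not let the torch touch the stud or its rest, do not shift the rest's tilt, and leave the bottle standing in its well and the tray of brass inserts where it is. Finish with the torch still gripped and held steady in that aim; do not put it down.

Things in the scene. Friction and masses are not known exactly. Their poses are not given: they have to be found in the camera images.
- torch_mid (a point): Loose aluminium hand torch, round, 154 mm long, about 150 g, upright, lens down in either well (the bottle is in the other). This point: on its axis, 77 mm from the lens (87 mm above the table at first). z runs from lens to tail; the lens looks along -z. Best gripped across the handle near the tail, about 48 mm past this point, 135 mm above the table.
- torch_lens (a point): Middle of the torch's lens, the flat end of its wide head; same axes as torch_mid.
- beam_spot (a point): Imaginary point on the torch's axis 100 mm out in front of the lens, where the middle of its beam falls; same axes as torch_mid.
- torch: The torch as a body; origin at the middle of its lens, z towards the tail. Head 36 mm in diameter for 30 mm from the lens, then a taper to the handle, 26 mm in diameter from 48 to 146 mm from the lens; a small rubber button ends the tail. In its well the lens is 10 mm and the tail 164 mm above the table.
- stand_top (a point): Middle of the top of the grey two-well stand, a fixed block 75 x 156 x 55 mm (x, y, z); z up. Its two round wells, 41 mm in diameter and 45 mm deep, lie 38 mm either side of this point along its y axis.
- stand: The same stand; origin at the middle of its underside.
- stud_face (a point): Middle of the clear top face of the road stud (128 mm round, 47 mm high, dark square solar cell in the middle) clipped on the tilting rest; about 105 mm above the table. z points squarely out of the face, leaning 0.35 to 0.6 rad from vertical, roughly towards the robot.
- rest: Fixed tilting rest: base plate 130 x 166 mm (x, y); two cheeks carry a 136 x 140 mm plate with the stud, hinged across the rest's y axis 60 mm above the table and held by stiff friction (3 N m). Plate, clips and stud reach at most 140 mm above the table. Origin at the middle of the underside.
- oil_bottle: White dosing bottle with a pointed cap, 38 mm in diameter and 105 mm high, loose, upright in the other well; its foot is 10 mm and its tip 115 mm above the table; origin at the middle of its foot, z up.
- tray: Small black tray of brass inserts, 62 x 90 x 22 mm, loose on the table between the stand and the rest; origin at the middle of its underside.
Mind the look-alikes: they are no part of the job. Leave any purple or red look-alike of the torch alone.

How it is judged:
On the way:
1. The torch is drawn clear of its well: lens at least 10 mm above the stand's top, gripped, no longer touching the stand (z of torch_lens in the frame of stand_top above 0.01 m and contact force between torch and stand below 0.1 N and contact force between the fingers and torch above 2 N), for 0.1 s.
At the end, for the whole second after the job is handed in: Torch at rest in the gripper alone, lens over 130 mm up, axis within 0.2 rad of square to the face, the point 100 mm ahead of its lens within 20 mm of the face's middle both ways across and 30 mm in depth; face moved under 6 mm, bottle (upright) and tray under 20 mm (x of beam_spot in the frame of stud_face between -0.02 and 0.02 m and y of beam_spot in the frame of stud_face between -0.02 and 0.02 m and z of beam_spot in the frame of stud_face between -0.03 and 0.03 m and z of torch_lens in the frame of stud_face above 0.06 m and angle between the z axis of torch and the z axis of stud_face, either way round below 0.2 rad and height (world z) of torch_lens above 0.13 m and linear speed of torch below 0.02 m/s and angular speed of torch below 0.15 rad/s and contact force between the fingers and torch above 2 N and contact force between torch and stand below 0.1 N and contact force between torch and rest below 0.1 N and distance of each of oil_bottle, tray from where it was at the start of the episode below 0.02 m and angle between oil_bottle's own z axis and vertical below 0.2 rad and distance of stud_face from where it was at the start of the episode below 0.006 m); the arm keeps its last pose, push and grip.
It fails at once if The torch strikes the stud or its rest (contact force between torch and rest above 1 N).
It fails at once if The bottle is lifted or knocked over (angle between oil_bottle's own z axis and vertical above 0.4 rad or distance of oil_bottle from where it was at the start of the episode above 0.03 m).
It fails at once if The tray of inserts is pushed away (distance of tray from where it was at the start of the episode above 0.02 m).
It fails at once if The rest's tilt is shifted (distance of stud_face from where it was at the start of the episode above 0.006 m).
It also fails if it takes over 35 s, if anything falls off the work surface, if the arm or the gripper's body presses on something with over 40 N, if the wrist force passes 120 N, or if a joint passes its speed limit or range.

## Working session

There is one attempt and no reset: what is moved stays moved. The work goes in short steps, Python scripts to look and compute and a tool call to move; the robot and the scene stay as the last step left them, time stands still between calls to the robot, and variables do not carry over. Pictures are saved under pics/ and viewed, and the job is handed in when it is done.

Besides the shell and the picture viewer there is one more tool, called after ">>>" by a JSON object that holds its "op" and its "data". apply_moves: Moves the arm, as the interface text tells. Its arguments: {"type":"object","properties":{"commands":{"type":"array","items":{"type":"number"}},"grip_force":{"type":"number"}},"required":["commands"]}

```bash
mkdir -p pics; python3 - <<'E'
from workcell import env
import cv2,numpy as np,pickle
print(env.observe())
for n in("scene","top"):
    p=env.camera_params(n);im,d=env.get_image(n)
    pickle.dump((p,im,d),open(n+"0.pkl","wb"))
    cv2.imwrite(f"pics/{n}0.png",im[:,:,::-1]);print(n,p)
E
```

```text
{'clock': 0.0, 'joint_positions': array([-1.25540152e+00,  3.53675990e-01,  1.63417012e+00, -2.18833180e-05,
        1.15521003e+00, -2.42793708e-03]), 'joint_velocities': array([ 2.30980695e-03, -1.20158461e-03,  1.11706046e-03, -5.20299230e-04,
        5.95236853e-05, -8.75058277e-04]), 'joint_torque': array([ 5.63249869e-04, -6.05239749e+01, -3.42077994e+01,  6.96982670e-05,
        9.05989960e-03, -7.36667793e-07]), 'ee_pos': array([ 0.19514088, -0.59325186,  0.24752889]), 'tcp_rot': array([-3.10058248e+00, -4.96921712e-01,  3.89140987e-04]), 'contact_force': array([0.11201536, 0.65620135, 0.1455522 ]), 'wrist_torque': array([-0.08468598,  0.00564194, -0.05878764]), 'finger_gap': 1.0042335534000177}
scene {'K': array([[412.09035738,   0.        , 279.51395531],
       [  0.        , 412.09035738, 203.74771834],
       [  0.        ,   0.        ,   1.        ]]), 'distortion': array([-0.01383408,  0.        ,  0.        ,  0.        ,  0.        ]), 'R': array([[ 0.88407503, -0.46732294,  0.00453931],
       [-0.3646011 , -0.69575854, -0.6188587 ],
       [ 0.29236513,  0.54546249, -0.78548921]]), 't': array([-0.51561879,  0.19806885,  0.84789406])}
top {'K': array([[410.35552756,   0.        , 281.08740005],
       [  0.        , 410.35552756, 216.9633454 ],
       [  0.        ,   0.        ,   1.        ]]), 'distortion': array([-0.06748281,  0.        ,  0.        ,  0.        ,  0.        ]), 'R': array([[-0.01962285, -0.99943176,  0.0274063 ],
       [-0.99172064,  0.01597746, -0.12741622],
       [ 0.12690594, -0.02967966, -0.99147063]]), 't': array([-0.0361149 ,  0.58746867,  1.00147846])}
```

View pics/scene0.png

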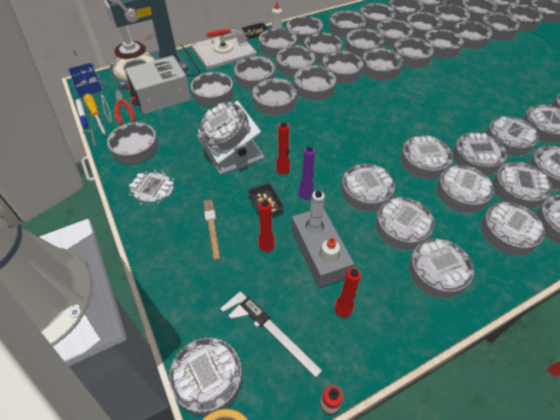

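View pics/top0.png

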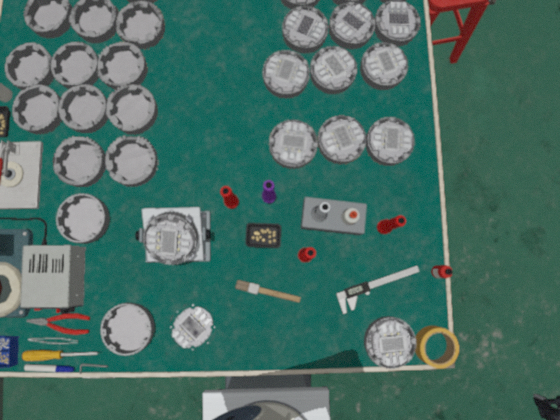

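The grey torch stands in the stand's left (+y) well (scene ~318,210; top ~324,208) and the white bottle is in the other (scene 331,248; top 351,215). The look-alikes are purple (308,172) and red (283,150), (266,225), (348,293). I'll check in an enlarged crop and measure.

```bash
cat > h.py <<'E'
import cv2,numpy as np,pickle
def cloud(p,d):
    h,w=d.shape
    u,v=np.meshgrid(np.arange(w),np.arange(h))
    q=cv2.undistortPoints(np.stack([u.ravel(),v.ravel()],1).astype(np.float64)[:,None],p['K'],p['distortion'])[:,0]
    z=d.ravel(); c=np.c_[q*z[:,None],z]
    X=(c-p['t'])@p['R']
    X[z<=0]=np.nan
    return X.reshape(h,w,3)
E
python3 - <<'E'
from h import *
a=pickle.load(open('scene0.pkl','rb'));b=pickle.load(open('top0.pkl','rb'))
c1=cv2.resize(a[1][90:300,190:390],None,fx=3,fy=3,interpolation=cv2.INTER_CUBIC)[:600]
c2=cv2.resize(b[1][180:290,130:400],None,fx=2.9,fy=2.9,interpolation=cv2.INTER_CUBIC)
cv2.imwrite('pics/c1.png',c1[:,:,::-1]);cv2.imwrite('pics/c2.png',c2[:,:,::-1])
for (p,im,d),pts in((a,[(318,196),(318,207),(331,241),(312,240),(340,270),(222,125),(225,130),(222,118)]),(b,[(324,208),(323,205),(351,215),(338,205),(338,226),(172,238),(172,225),(172,250),(263,235),(335,260)])):
    X=cloud(p,d)
    for u,v in pts: print((u,v),X[v,u].round(4))
E
```

```text
(318, 196) [ 0.5887 -0.1496  0.166 ]
(318, 207) [ 0.5884 -0.1544  0.1364]
(331, 241) [ 0.5812 -0.2204  0.1065]
(312, 240) [ 0.5689 -0.1742  0.0564]
(340, 270) [ 0.5856 -0.2591  0.0479]
(222, 125) [0.5261 0.201  0.1027]
(225, 130) [0.5231 0.1732 0.1093]
(222, 118) [0.5332 0.2155 0.1115]
(324, 208) [ 0.5888 -0.1389  0.167 ]
(323, 205) [ 0.596  -0.1372  0.1648]
(351, 215) [ 0.581  -0.2128  0.0988]
(338, 205) [ 0.6123 -0.1895  0.0568]
(338, 226) [ 0.5593 -0.1875  0.0569]
(172, 238) [0.5321 0.2113 0.1104]
(172, 225) [0.562  0.2104 0.1159]
(172, 250) [0.5048 0.2143 0.0961]
(263, 235) [5.447e-01 4.000e-04 2.100e-03]
(335, 260) [ 0.4763 -0.1859  0.0012]
```

View pics/c1.png

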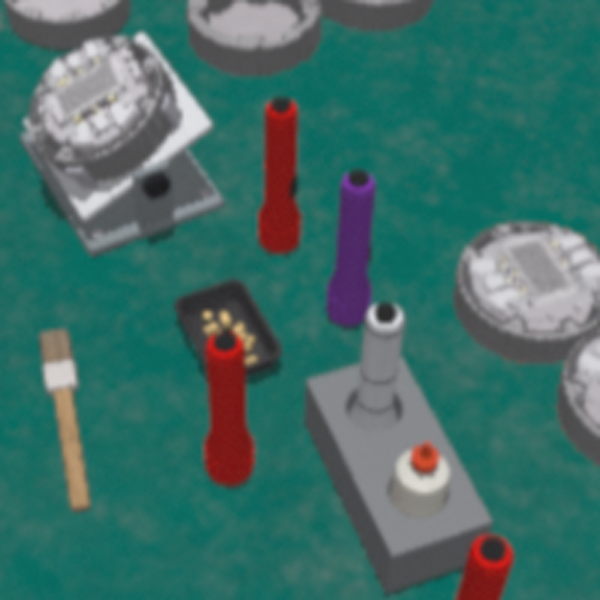

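View pics/c2.png

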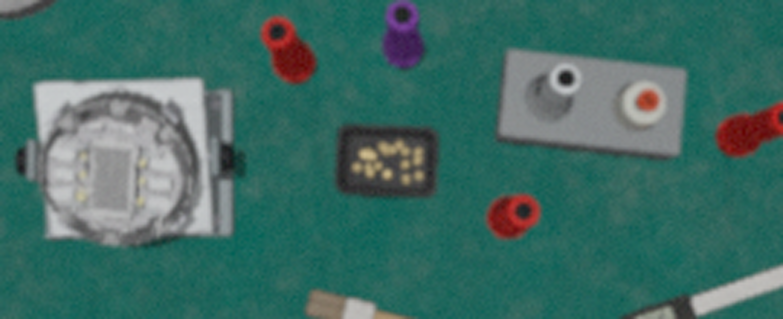

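The crops confirm that the grey aluminium torch is in the +y well and the bottle in the -y well. Next: the stud face plane, the torch axis and the stand.

```bash
python3 - <<'E'
from h import *
Cl=[]
for n in('scene','top'):
    p,im,d=pickle.load(open(n+'0.pkl','rb'));X=cloud(p,d).reshape(-1,3)
    X=X[~np.isnan(X[:,0])];Cl.append(X)
    # torch
    m=(abs(X[:,0]-.588)<.03)&(abs(X[:,1]+.145)<.04)&(X[:,2]>.09)
    T=X[m]
    for lo,hi in((.09,.12),(.12,.15),(.15,.18)):
        s=T[(T[:,2]>lo)&(T[:,2]<hi)]
        if len(s)>3: print(n,'torch',lo,len(s),s.mean(0).round(4),s.min(0).round(4),s.max(0).round(4))
    # stand top
    m=(abs(X[:,0]-.588)<.06)&(abs(X[:,1]+.18)<.1)&(abs(X[:,2]-.055)<.008)
    r=cv2.minAreaRect(X[m][:,:2].astype(np.float32)); print(n,'stand',r,X[m][:,2].mean())
    m=(abs(X[:,0]-.53)<.03)&(abs(X[:,1]-.212)<.03)&(X[:,2]>.07)
    P=X[m]
    for i in range(10):
        c=P.mean(0);w,v=np.linalg.eigh(np.cov((P-c).T));nn=v[:,0]*np.sign(v[2,0]);r=(P-c)@nn
        k=abs(r)<2*r.std()+1e-4
        if i<6:P=P[k]
    print(n,'face',c.round(4),nn.round(4),'lean',np.arccos(nn[2]),len(P),r.std())
    # everything of rest by height along normal
    m=(abs(X[:,0]-.53)<.13)&(abs(X[:,1]-.205)<.14)&(X[:,2]>.012)
    Q=X[m];h=(Q-c)@nn
    print(np.histogram(h,bins=np.arange(-.1,.06,.005)))
    ex=np.cross([0,1,0],nn);ex/=np.linalg.norm(ex);ey=np.cross(nn,ex)
    for lo,hi in((-.01,.012),(-.055,-.035)):
        s=Q[(h>lo)&(h<hi)]-c; uv=np.c_[s@ex,s@ey]
        print('layer',lo,np.percentile(uv,[0,2,50,98,100],axis=0).round(4).tolist(), cv2.minAreaRect(uv.astype(np.float32)))
    m=(abs(X[:,0]-.545)<.06)&(abs(X[:,1])<.07)&(X[:,2]>.008)&(X[:,2]<.04)
    print('tray',X[m].min(0),X[m].max(0))
E
```

```text
scene torch 0.09 105 [ 0.5875 -0.1507  0.1055] [ 0.5801 -0.1572  0.0904] [ 0.6026 -0.1339  0.1191]
scene torch 0.12 116 [ 0.5873 -0.1506  0.1351] [ 0.5796 -0.1568  0.1201] [ 0.6014 -0.1348  0.1494]
scene torch 0.15 131 [ 0.5904 -0.147   0.1602] [ 0.5799 -0.1563  0.1501] [ 0.6041 -0.1325  0.1668]
scene stand ((0.5881457328796387, -0.1805182695388794), (0.1584904044866562, 0.0760204866528511), 82.53194427490234) 0.05578577510380024
scene face [0.5276 0.2133 0.1089] [-0.3987 -0.0297  0.9166] lean 0.41126006873823767 341 0.0016620744635228292
(array([ 32,  37,  42,  43,  47,  79,  35,  24,  26,  75, 387, 247, 131,
        95,  90, 113, 134, 276, 411, 416, 327,   7,   0,   0,   0,   0,
         0,   0,   0,   0,   0]), array([-1.00000000e-01, -9.50000000e-02, -9.00000000e-02, -8.50000000e-02,
       -8.00000000e-02, -7.50000000e-02, -7.00000000e-02, -6.50000000e-02,
       -6.00000000e-02, -5.50000000e-02, -5.00000000e-02, -4.50000000e-02,
       -4.00000000e-02, -3.50000000e-02, -3.00000000e-02, -2.50000000e-02,
       -2.00000000e-02, -1.50000000e-02, -1.00000000e-02, -5.00000000e-03,
 
[... 1875 characters left out ...]
1.00000000e-02,  1.50000000e-02,
        2.00000000e-02,  2.50000000e-02,  3.00000000e-02,  3.50000000e-02,
        4.00000000e-02,  4.50000000e-02,  5.00000000e-02,  5.50000000e-02]))
layer -0.01 [[-0.0633, -0.1454], [-0.0502, -0.1367], [0.0026, -0.0013], [0.115, 0.0553], [0.1228, 0.0649]] ((0.04661548137664795, -0.031391650438308716), (0.12044002115726471, 0.2457212507724762), 54.68120574951172)
layer -0.055 [[-0.1375, -0.1502], [-0.0683, -0.0866], [0.0292, -0.0365], [0.0653, 0.0893], [0.0981, 0.0961]] ((-0.021401718258857727, -0.026412181556224823), (0.23554407060146332, 0.24434401094913483), 0.8024885058403015)
tray [ 0.5117516  -0.0464359   0.00803709] [0.57742854 0.05701982 0.028103  ]
```

```bash
python3 - <<'E'
from h import *
for n in('scene','top'):
    p,im,d=pickle.load(open(n+'0.pkl','rb'));X=cloud(p,d)
    hsv=cv2.cvtColor(im,cv2.COLOR_RGB2HSV);gray=hsv[...,1]<60
    X=X[gray&~np.isnan(X[...,0])]
    c=np.array([.528,.2133,.109]);nn=np.array([-.395,-.045,.917])
    for it in range(8):
        nn/=np.linalg.norm(nn)
        h=(X-c)@nn; r=np.linalg.norm(X-c-h[:,None]*nn,axis=1)
        k=(abs(h+.047)<.008)&(r>.066)&(r<.1)&(X[:,2]>.02)
        P=X[k];cc=P.mean(0);w,v=np.linalg.eigh(np.cov((P-cc).T));n2=v[:,0]*np.sign(v[2,0])
        hh=(P-cc)@n2;P=P[abs(hh)<.004];cc=P.mean(0);w,v=np.linalg.eigh(np.cov((P-cc).T));n2=v[:,0]*np.sign(v[2,0])
        nn=n2
        # stud centre
        k=(h>-.015)&(h<.008)&(r<.075);S=X[k]-c
        ex=np.cross([0,1,0],nn);ex/=np.linalg.norm(ex);ey=np.cross(nn,ex)
        uv=np.c_[S@ex,S@ey].astype(np.float32)
        (u0,v0),R=cv2.minEnclosingCircle(uv)
        u0,v0=(np.percentile(uv,1,axis=0)+np.percentile(uv,99,axis=0))/2
        c=cc+nn*.047+ ((c-cc)@ex+u0)*ex+((c-cc)@ey+v0)*ey
    k=(h>-.012)&(r<.03); 
    U=np.c_[(P-cc)@ex,(P-cc)@ey].astype(np.float32)
    print(n,'normal',nn.round(4),np.arccos(nn[2]),'c',c.round(4),'R',R,len(P),'face layer h',np.percentile(((X-c)@nn)[(r<.03)&(h>-.02)],[2,50,98]).round(4),'plate',cv2.minAreaRect(U),cc)
E
```

```text
scene normal [-0.4043  0.0088  0.9146] 0.41628830924159294 c [0.5258 0.2166 0.1071] R 0.0666009858250618 380 face layer h [-0.0074  0.001   0.0041] plate ((-0.003873303532600403, 0.03542131558060646), (0.1358794867992401, 0.1622088998556137), 0.39869484305381775) [0.54794818 0.17197032 0.06594406]
top normal [-0.4033 -0.0054  0.9151] 0.4151352853583903 c [0.5261 0.2195 0.1082] R 0.066225565969944 604 face layer h [-0.0075 -0.0002  0.0036] plate ((-0.017598263919353485, 0.012590937316417694), (0.13543474674224854, 0.17377163469791412), 1.4100614786148071) [0.56036664 0.20495108 0.07187037]
```

```bash
python3 - <<'E'
from h import *
a=pickle.load(open('scene0.pkl','rb'));b=pickle.load(open('top0.pkl','rb'))
c1=cv2.resize(a[1][95:175,190:270],None,fx=5,fy=5,interpolation=cv2.INTER_CUBIC)
c2=cv2.resize(b[1][200:280,130:210],None,fx=5,fy=5,interpolation=cv2.INTER_CUBIC)
im=np.hstack([c1,c2])
# overlay proposed circle
for k,(p,ox,oy,sx) in enumerate(((a[0],190,95,0),(b[0],130,200,400))):
    c=np.array([.526,.216,.1075]);n=np.array([-.404,0,.915]);ex=np.cross([0,1,0],n);ey=np.array([0,1.,0])
    t=np.linspace(0,6.28,40)
    pts=np.vstack([c,c+.064*(np.cos(t)[:,None]*ex+np.sin(t)[:,None]*ey)])
    uv=cv2.projectPoints(pts,cv2.Rodrigues(p['R'])[0],p['t'],p['K'],p['distortion'])[0][:,0]
    for u,v in uv: cv2.circle(im,(int((u-ox+.5)*5+sx),int((v-oy+.5)*5)),2,(255,0,0),-1)
cv2.imwrite('pics/face.png',im[:,:,::-1])
E
```

```text
(no output)
```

View pics/face.png

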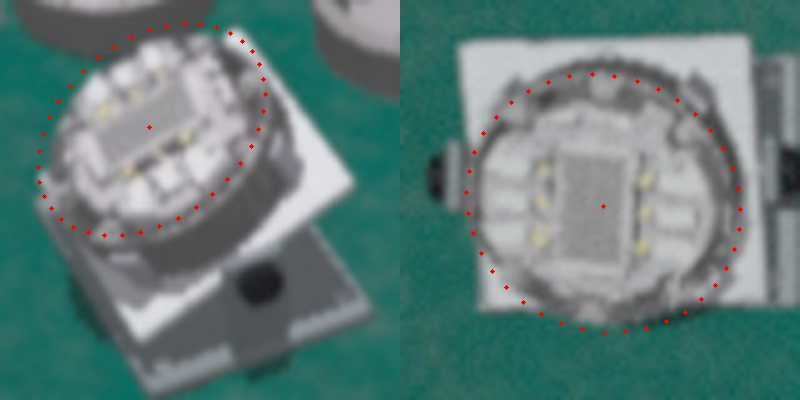

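```bash
cat >> h.py <<'E'
from scipy.spatial.transform import Rotation as Ro
def rel(s,pos,R):
    R0=Ro.from_rotvec(s['tcp_rot']);
    return R0.inv().apply(np.array(pos)-s['ee_pos']).round(4),np.degrees((R0.inv()*Ro.from_matrix(R)).as_rotvec()).round(2)
def frame(z,y):  # z tool dir, y approx jaw dir
    z=np.array(z,float);z/=np.linalg.norm(z);y=np.array(y,float);y-=z*(y@z);y/=np.linalg.norm(y)
    return np.c_[np.cross(y,z),y,z]
E
python3 - <<'E'
from h import *
from workcell import env
s=env.observe();print(Ro.from_rotvec(s['tcp_rot']).as_matrix().round(3))
p,im,d=pickle.load(open('top0.pkl','rb'));X=cloud(p,d)
for u,v in((312,252),(307,254),(385,225),(230,197)):print(u,v,X[v,u])
q=np.arctan2(-.1425,.592)
for sg in(1,-1):
  print(rel(s,(.592,-.1425,.30),frame((0,0,-1),sg*np.array([-np.sin(q),np.cos(q),0]))))
E
```

```text
[[ 0.95   0.312 -0.   ]
 [ 0.312 -0.95   0.001]
 [ 0.    -0.001 -1.   ]]
312 252 [ 0.49185531 -0.11018723  0.15762967]
307 254 [ 0.4878772  -0.09953232  0.15104799]
385 225 [ 0.55881543 -0.30376766  0.06629416]
230 197 [0.62513273 0.07447908 0.12086989]
(array([ 0.5178, -0.3043, -0.052 ]), array([-3.0000e-02, -1.0000e-01, -1.4826e+02]))
(array([ 0.5178, -0.3043, -0.052 ]), array([-7.000e-02,  2.000e-02,  3.174e+01]))
```

```bash
python3 - <<'E'
from h import *
from workcell import env
s=env.observe()
q=np.arctan2(-.1425,.592)
print(rel(s,(.592,-.1425,.27),frame((0,0,-1),[np.cos(q),np.sin(q),0])))
E
```

```text
(array([ 0.5178, -0.3043, -0.022 ]), array([-7.000e-02, -4.000e-02, -5.826e+01]))
```

>>> {"op": "apply_moves", "data": {"commands": [-1, 0.03, -0.018, -0.022, 0, 0, -3, -1, 0.07, -0.041, -0.022, 0, 0, -10, -1, 0.11, -0.065, -0.022, 0, 0, -17, -1, 0.15, -0.088, -0.022, 0, 0, -24, -1, 0.19, -0.112, -0.022, 0, 0, -31, -1, 0.23, -0.135, -0.022, 0, 0, -38, -1, 0.27, -0.159, -0.022, 0, 0, -45, -1, 0.31, -0.182, -0.022, 0, 0, -51, -1, 0.35, -0.206, -0.022, 0, 0, -58.3, -1, 0.39, -0.229, -0.022, 0, 0, -58.3], "grip_force": 50}}

```text
clock: 1.1
ee_pos: [0.495, -0.2525, 0.2701]
tcp_rot: [-2.462, -1.95, 0.0]
contact_force: [0.0, -0.5, 0.5]
finger_gap: 1.0
```

```bash
python3 - <<'E'
from h import *
from workcell import env
s=env.observe();print(s['clock'],s['ee_pos'],s['joint_positions'])
q=np.arctan2(-.1425,.592)
print(rel(s,(.592,-.1425,.27),frame((0,0,-1),[np.cos(q),np.sin(q),0])))
E
```

```text
1.1 [ 0.49500313 -0.25254294  0.27011049] [-4.74422611e-01  2.24682167e-01  1.75920092e+00 -7.20227151e-05
  1.15804060e+00 -2.43373726e-01]
(array([1.293e-01, 6.920e-02, 1.000e-04]), array([-0.02, -0.  ,  0.3 ]))
```

>>> {"op": "apply_moves", "data": {"commands": [-1, 0.03, 0.016, 0, 0, 0, 0, -1, 0.06, 0.032, 0, 0, 0, 0, -1, 0.09, 0.048, 0, 0, 0, 0, -1, 0.115, 0.062, 0, 0, 0, 0, -1, 0.1293, 0.0692, 0, 0, 0, 0, -1, 0.1293, 0.0692, 0, 0, 0, 0, -1, 0.1293, 0.0692, 0, 0, 0, 0, -1, 0.1293, 0.0692, 0, 0, 0, 0, -1, 0.1293, 0.0692, 0, 0, 0, 0, -1, 0.1293, 0.0692, 0, 0, 0, 0]}}

```text
clock: 2.1
ee_pos: [0.5913, -0.1455, 0.2704]
tcp_rot: [2.468, 1.944, 0.0]
contact_force: [0.2, -0.7, 0.8]
finger_gap: 1.003
```

```bash
python3 - <<'E'
from h import *
from workcell import env
s=env.observe();print(s['clock'],s['ee_pos'],s['joint_positions'])
p=env.camera_params('wrist');im,d=env.get_image('wrist')
pickle.dump((p,im,d),open('w1.pkl','wb'));cv2.imwrite('pics/w1.png',im[:,:,::-1])
X=cloud(p,d);m=(abs(X[...,0]-.592)<.03)&(abs(X[...,1]+.1425)<.03)&(X[...,2]>.145)
P=X[m];print(m.sum(),P.min(0),P.max(0),cv2.minEnclosingCircle(P[:,:2].astype(np.float32)))
b=np.argwhere(m);print(b.min(0),b.max(0))
m=(abs(X[...,2]-.055)<.006)&(abs(X[...,0]-.59)<.08)&(abs(X[...,1]+.18)<.12)
print(cv2.minAreaRect(X[m][:,:2].astype(np.float32)))
E
```

```text
2.1 [ 0.59125644 -0.14545287  0.27044014] [-2.43626917e-01  3.08192498e-01  1.64608281e+00 -1.06990153e-04
  1.18717357e+00 -7.08095203e-03]
15367 [ 0.56200432 -0.15475396  0.14522629] [ 0.62199368 -0.12016758  0.35210054] ((0.5920179486274719, -0.12863177061080933), 0.031141983345150948)
[184 134] [419 412]
((0.5874070525169373, -0.1798427551984787), (0.15691348910331726, 0.07416173070669174), 82.70661926269531)
```

View pics/w1.png

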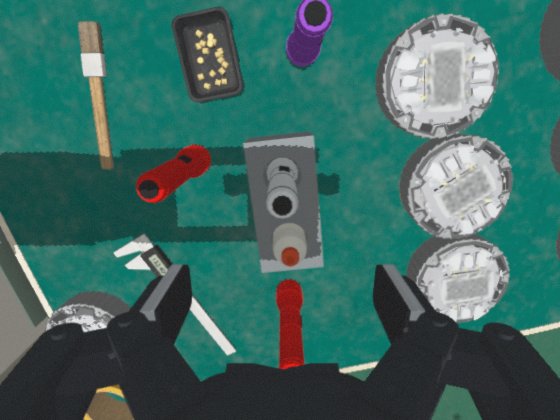

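```bash
python3 - <<'E'
from h import *
from workcell import env
p,im,d=pickle.load(open('w1.pkl','rb'));X=cloud(p,d)
for lo,hi in((.15,.158),(.158,.175),(.10,.15)):
    m=(abs(X[...,0]-.592)<.025)&(abs(X[...,1]+.1425)<.025)&(X[...,2]>lo)&(X[...,2]<hi)
    P=X[m];print(m.sum(),P.min(0).round(4),P.max(0).round(4),cv2.minEnclosingCircle(P[:,:2].astype(np.float32)))
s=env.observe();print(s['ee_pos'])
t=(.592,-.143);q=np.arctan2(t[1],t[0])
print(rel(s,(*t,.133),frame((0,0,-1),[np.cos(q),np.sin(q),0])))
E
```

```text
155 [ 0.5796 -0.1548  0.1502] [ 0.6058 -0.1288  0.158 ] ((0.5926641821861267, -0.14179512858390808), 0.013186303898692131)
694 [ 0.5809 -0.1539  0.158 ] [ 0.6053 -0.13    0.1665] ((0.592962920665741, -0.1415770947933197), 0.012467144057154655)
350 [ 0.5806 -0.1441  0.1004] [ 0.6057 -0.1288  0.1497] ((0.5931538343429565, -0.14086714386940002), 0.013024244457483292)
[ 0.59136032 -0.14533491  0.27043275]
(array([2.400e-03, 1.000e-04, 1.374e-01]), array([0.01, 0.  , 0.04]))
```

>>> {"op": "apply_moves", "data": {"commands": [-1, 0.0039, 0.0005, 0.01, 0, 0, 0, -1, 0.0039, 0.0005, 0.03, 0, 0, 0, -1, 0.0039, 0.0005, 0.05, 0, 0, 0, -1, 0.0039, 0.0005, 0.07, 0, 0, 0, -1, 0.0039, 0.0005, 0.09, 0, 0, 0, -1, 0.0039, 0.0005, 0.11, 0, 0, 0, -1, 0.0039, 0.0005, 0.125, 0, 0, 0, -1, 0.0039, 0.0005, 0.137, 0, 0, 0, -1, 0.0039, 0.0005, 0.137, 0, 0, 0, -1, 0.0039, 0.0005, 0.137, 0, 0, 0]}}

```text
clock: 3.15
ee_pos: [0.5933, -0.1411, 0.1335]
tcp_rot: [2.467, 1.945, 0.0]
contact_force: [0.4, 0.1, -0.1]
finger_gap: 0.997
```

>>> {"op": "apply_moves", "data": {"commands": [1, 0, 0, 0, 0, 0, 0, 1, 0, 0, 0, 0, 0, 0, 1, 0, 0, 0, 0, 0, 0, 1, 0, 0, 0, 0, 0, 0, 1, 0, 0, 0, 0, 0, 0, 1, 0, 0, 0, 0, 0, 0, 1, 0, 0, 0, 0, 0, 0, 1, 0, 0, 0, 0, 0, 0, 1, 0, 0, 0, 0, 0, 0, 1, 0, 0, 0, 0, 0, 0], "grip_force": 50}}

```text
clock: 4.15
ee_pos: [0.5931, -0.1411, 0.1337]
tcp_rot: [2.467, 1.945, 0.0]
contact_force: [-1.0, 0.4, 6.0]
finger_gap: 0.292
```

>>> {"op": "apply_moves", "data": {"commands": [1, 0, 0, -0.01, 0, 0, 0, 1, 0, 0, -0.025, 0, 0, 0, 1, 0, 0, -0.045, 0, 0, 0, 1, 0, 0, -0.07, 0, 0, 0, 1, 0, 0, -0.1, 0, 0, 0, 1, 0, 0, -0.13, 0, 0, 0, 1, 0, 0, -0.16, 0, 0, 0, 1, 0, 0, -0.19, 0, 0, 0, 1, 0, 0, -0.21, 0, 0, 0, 1, 0, 0, -0.22, 0, 0, 0]}}

```text
clock: 5.15
ee_pos: [0.5936, -0.1412, 0.3566]
tcp_rot: [2.465, 1.943, 0.004]
contact_force: [-0.5, 0.1, -1.8]
finger_gap: 0.29
```

```bash
python3 - <<'E'
from h import *
from workcell import env
s=env.observe();print(s['clock'],s['ee_pos'],s['contact_force'],s['finger_gap'])
im,d=env.get_image('scene');p=env.camera_params('scene')
pickle.dump((p,im,d),open('s2.pkl','wb'));cv2.imwrite('pics/s2.png',im[:,:,::-1])
E
```

```text
5.15 [ 0.59363373 -0.14117274  0.35663689] [-0.51535056  0.08878704 -1.83362054] 0.290391198269415
```

View pics/s2.png

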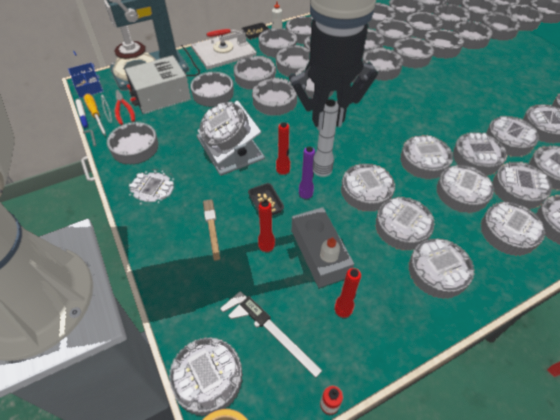

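The torch is gripped and clear of the stand, and the bottle is still in its well. I'll measure how the torch sits in the gripper and plan the transit.

```bash
cat > tor.py <<'E'
from h import *
def torch_axis(s,X,im,K=None):
    """points near tool axis ahead of fingertips -> axis estimate via fitting cone of known radius"""
    from scipy.optimize import least_squares
    R=Ro.from_rotvec(s['tcp_rot']).as_matrix()
    L=(X.reshape(-1,3)-s['ee_pos'])@R
    rr=np.hypot(L[:,0],L[:,1])
    P=L[(rr<.035)&(L[:,2]>.02)&(L[:,2]<.16)]
    # radius by distance from lens, lens ~ L.z max
    def f(a):
        lens=a[4]; t=lens-P[:,2]
        rad=np.interp(t,[0,30e-3,48e-3,146e-3],[.018,.018,.013,.013])
        x0=a[0]+a[2]*(P[:,2]-.07);y0=a[1]+a[3]*(P[:,2]-.07)
        r=np.hypot(P[:,0]-x0,P[:,1]-y0)-rad
        return np.r_[r, 10*np.maximum(-t,0)]
    o=least_squares(f,[0,0,0,0,.123],loss='soft_l1',f_scale=.002)
    return o.x,len(P),np.abs(f(o.x)).mean(),np.percentile(P[:,2],[99,100])
E
python3 - <<'E'
from tor import *
from workcell import env
s=env.observe();p,im,d=pickle.load(open('s2.pkl','rb'))
print(torch_axis(s,cloud(p,d),im))
for a in(0,15,26):
    a=np.radians(a);n=np.array([-.404,0,.915]);n/=np.linalg.norm(n)
    g=np.array([.526,.216,.1075])+.223*n
    print(g,rel(s,g,frame(-n,[np.cos(a),np.sin(a),0])))
E
```

```text
(array([-0.00132932,  0.00106387, -0.00209411, -0.00700735,  0.12356645]), 762, np.float64(0.00030777631070581763), array([0.12008178, 0.12167286]))
[0.43592786 0.216      0.31150002] (array([ 0.3105, -0.2371,  0.0445]), array([-23.46,   2.83, -13.29]))
[0.43592786 0.216      0.31150002] (array([ 0.3105, -0.2371,  0.0445]), array([-23.83,  -0.53, -29.38]))
[0.43592786 0.216      0.31150002] (array([ 0.3105, -0.2371,  0.0445]), array([-23.9 ,  -3.  , -40.94]))
```

>>> {"op": "apply_moves", "data": {"commands": [1, 0.006, -0.005, 0.001, -0.5, 0, -0.6, 1, 0.019, -0.014, 0.003, -1.4, 0, -1.8, 1, 0.034, -0.026, 0.005, -2.6, 0, -3.2, 1, 0.053, -0.04, 0.008, -4.0, 0, -5.0, 1, 0.071, -0.055, 0.01, -5.5, 0, -6.8, 1, 0.09, -0.069, 0.013, -6.9, -0.1, -8.5, 1, 0.109, -0.083, 0.016, -8.3, -0.2, -10.3, 1, 0.127, -0.097, 0.018, -9.8, -0.2, -12.1, 1, 0.143, -0.109, 0.02, -10.9, -0.2, -13.5, 1, 0.155, -0.1185, 0.022, -11.9, -0.25, -14.7]}}

```text
clock: 6.2
ee_pos: [0.5119, 0.0386, 0.3293]
tcp_rot: [2.076, 2.127, 0.184]
contact_force: [0.5, 0.6, -2.3]
finger_gap: 0.292
```

```bash
python3 - <<'E'
from tor import *
from workcell import env
s=env.observe();print(s['clock'],s['ee_pos'],s['joint_positions'],s['contact_force'])
a=np.radians(15);n=np.array([-.404,0,.915]);n/=np.linalg.norm(n)
g=np.array([.526,.216,.1075])+.223*n
print(g,rel(s,g,frame(-n,[np.cos(a),np.sin(a),0])))
E
```

```text
6.2 [0.51190061 0.03857728 0.32932198] [ 1.01565963e-01 -1.54763229e-03  1.89874911e+00 -5.33539648e-02
  1.04509915e+00  9.95461380e-02] [ 0.5250111   0.59088307 -2.31218568]
[0.43592786 0.216      0.31150002] (array([ 0.1794, -0.0732, -0.0025]), array([-12.28,  -0.44, -14.58]))
```

>>> {"op": "apply_moves", "data": {"commands": [1, 0.014, -0.006, 0, -1.0, 0, -1.2, 1, 0.036, -0.015, 0, -2.5, 0, -2.9, 1, 0.058, -0.024, -0.001, -4.0, -0.1, -4.7, 1, 0.082, -0.034, -0.001, -5.6, -0.2, -6.7, 1, 0.106, -0.043, -0.002, -7.2, -0.2, -8.6, 1, 0.13, -0.053, -0.002, -8.9, -0.3, -10.5, 1, 0.15, -0.061, -0.0025, -10.3, -0.4, -12.2, 1, 0.167, -0.068, -0.0025, -11.4, -0.4, -13.6, 1, 0.176, -0.072, -0.0025, -12.0, -0.44, -14.3, 1, 0.1794, -0.0732, -0.0025, -12.3, -0.44, -14.6]}}

```text
clock: 7.2
ee_pos: [0.4371, 0.2152, 0.3121]
tcp_rot: [1.67, 2.23, 0.352]
contact_force: [0.4, -0.1, -2.5]
finger_gap: 0.29
```

```bash
python3 - <<'E'
from tor import *
from workcell import env
s=env.observe();print(s['clock'],s['ee_pos'],s['joint_positions'],s['contact_force'])
for n in('scene','top','wrist'):
    p=env.camera_params(n);im,d=env.get_image(n)
    pickle.dump((p,im,d),open(n+'3.pkl','wb'));cv2.imwrite(f'pics/{n}3.png',im[:,:,::-1])
    X=cloud(p,d)
    try: print(n,torch_axis(s,X,im))
    except Exception as e: print(n,e)
E
```

```text
7.2 [0.43713006 0.21522169 0.31205949] [ 0.6107476  -0.10062303  2.07828875 -0.31753301  0.84218071  0.49927671] [ 0.4036954  -0.1122101  -2.49903217]
scene (array([-0.00186599,  0.00058426,  0.00805409,  0.01311091,  0.12435937]), 553, np.float64(0.0004704705194258864), array([0.12040627, 0.12273411]))
top (array([-0.00087107,  0.00129128,  0.01246683,  0.00809216,  0.12513566]), 383, np.float64(0.0002794461320944616), array([0.12015901, 0.12353037]))
wrist (array([-0.00169658,  0.00101285,  0.00207581, -0.00281652,  0.12461872]), 2591, np.float64(0.00016664191554853304), array([0.11798252, 0.12231743]))
```

View pics/scene3.png

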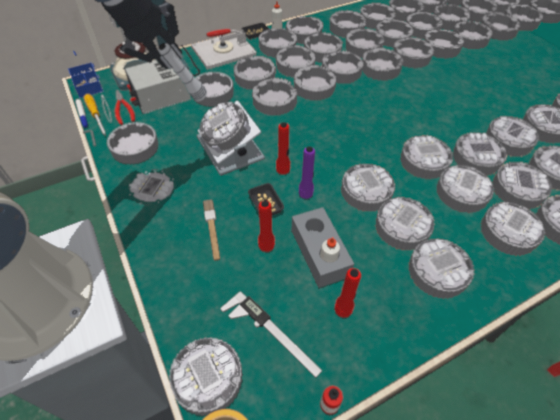

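View pics/wrist3.png

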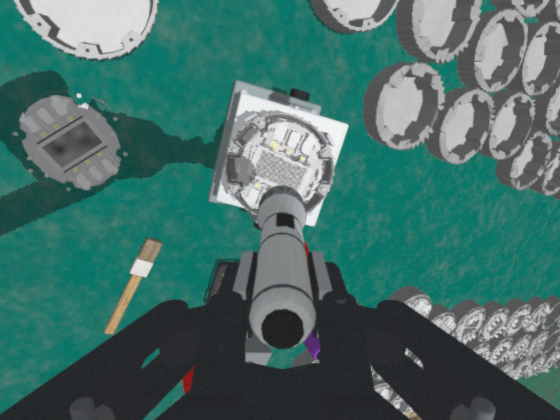

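View pics/top3.png

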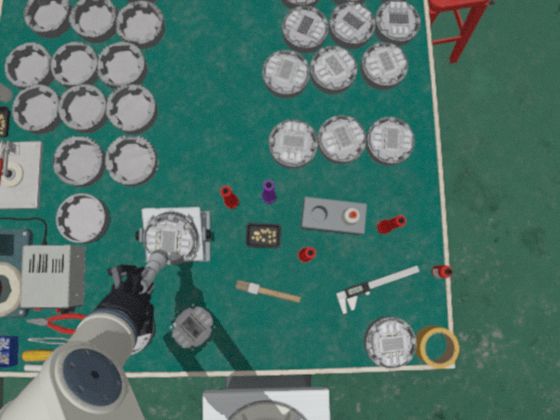

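The torch sits above the stud with its axis along the tool's. The wrist picture gives a close, third view of the face, so I'll use it to refine.

```bash
python3 - <<'E'
from tor import *
from workcell import env
s=env.observe()
p,im,d=pickle.load(open('wrist3.pkl','rb'));Xa=cloud(p,d)
hsv=cv2.cvtColor(im,cv2.COLOR_RGB2HSV)
g=(hsv[...,1]<60)&~np.isnan(Xa[...,0]);X=Xa[g]
T=s['ee_pos'];R=Ro.from_rotvec(s['tcp_rot']).as_matrix();L=(X-T)@R
X=X[~((np.hypot(L[:,0],L[:,1])<.035)&(L[:,2]<.15))]
c=np.array([.526,.216,.1075]);nn=np.array([-.404,0,.915])
for it in range(8):
    nn/=np.linalg.norm(nn);h=(X-c)@nn;r=np.linalg.norm(X-c-h[:,None]*nn,axis=1)
    P=X[(abs(h+.047)<.008)&(r>.066)&(r<.1)&(X[:,2]>.02)]
    for k in range(3):
        cc=P.mean(0);nn=np.linalg.svd(P-cc,full_matrices=False)[2][2];nn*=np.sign(nn[2]);P=P[abs((P-cc)@nn)<.004]
    c=c+nn*((cc-c)@nn+.047)
print('plate normal',nn,np.arccos(nn[2]),len(P))
h=(X-c)@nn;r=np.linalg.norm(X-c-h[:,None]*nn,axis=1)
F=X[(r<.05)&(h>-.02)];
for k in range(5):
    fc=F.mean(0);fn=np.linalg.svd(F-fc,full_matrices=False)[2][2];fn*=np.sign(fn[2]);F=F[abs((F-fc)@fn)<.003]
print('face normal',fn,'h of face rel c',((fc-c)@nn),len(F),'top h',np.percentile(h[r<.065],[50,90,99]))
ex=np.cross([0,1,0],nn);ex/=np.linalg.norm(ex);ey=np.cross(nn,ex)
k=(h>-.01)&(r<.08);uv=np.c_[(X[k]-c)@ex,(X[k]-c)@ey];print('ext',np.percentile(uv,[0.5,99.5],axis=0))
big=im.copy()
b=T+R@np.array([-.0015,.001,.124])+.1*R[:,2]
t=np.linspace(0,6.28,60)
def dr(pts,col):
    for u,v in cv2.projectPoints(np.array(pts),cv2.Rodrigues(p['R'])[0],p['t'],p['K'],p['distortion'])[0][:,0]:
        cv2.circle(big2,(int((u-190+.5)*4),int((v-70+.5)*4)),2,col,-1)
big2=cv2.resize(im[70:220,190:370],None,fx=4,fy=4,interpolation=cv2.INTER_CUBIC)
dr([c]+[c+.064*(np.cos(a)*ex+np.sin(a)*ey) for a in t],(255,0,0))
dr([b],(0,0,255))
print('c',c,'beam in face',[(b-c)@ex,(b-c)@ey,(b-c)@nn],'angle',np.arccos(-R[:,2]@nn))
cv2.imwrite('pics/w3b.png',big2[:,:,::-1])
E
```

```text
plate normal [-0.40376925 -0.00335374  0.91485471] 0.41564836958230206 2571
face normal [ 0.25663132 -0.96284437  0.08408976] h of face rel c 0.23400425820171275 2610 top h [0.27379426 0.2941883  0.29911154]
ext [[-0.06023048 -0.03927294]
 [ 0.05814572  0.05894338]]
c [0.52596584 0.21599972 0.10757739] beam in face [np.float64(0.004534524428328552), np.float64(-0.0029022863908402564), np.float64(-0.0006900265182199585)] angle 0.00500774144318899
```

View pics/w3b.png

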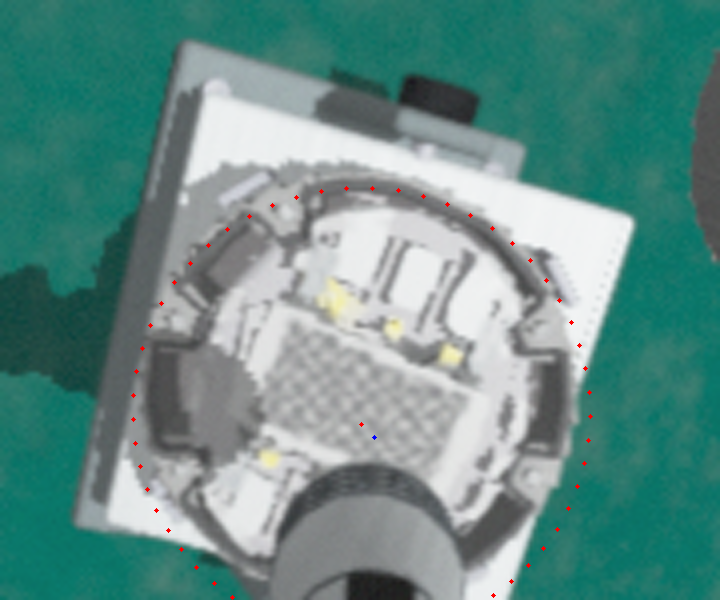

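```bash
python3 - <<'E'
from tor import *
c=np.array([.526,.216,.1075]);n=np.array([-.404,-.002,.915]);n/=np.linalg.norm(n)
ex=np.cross([0,1,0],n);ex/=np.linalg.norm(ex);ey=np.cross(n,ex)
for f in('top0','scene0','wrist3'):
    p,im,d=pickle.load(open(f+'.pkl','rb'))
    # rectify face plane to orthographic patch: 160mm, 2.2 px/mm
    g=np.linspace(-.08,.08,260)
    U,V=np.meshgrid(-g,-g)  # col: -ey direction (right=-y), row: up=+ex
    pts=c+ (V.ravel()[:,None])*ex+(U.ravel()[:,None])*ey
    uv=cv2.projectPoints(pts,cv2.Rodrigues(p['R'])[0],p['t'],p['K'],p['distortion'])[0].reshape(260,260,2).astype(np.float32)
    o=cv2.remap(im,uv[...,0],uv[...,1],cv2.INTER_CUBIC)
    cv2.circle(o,(130,130),104,(255,0,0),1);cv2.line(o,(122,130),(138,130),(255,0,0),1);cv2.line(o,(130,122),(130,138),(255,0,0),1)
    try: out=np.hstack([out,o])
    except NameError: out=o
cv2.imwrite('pics/rect.png',out[:,:,::-1])
E
```

```text
(no output)
```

View pics/rect.png

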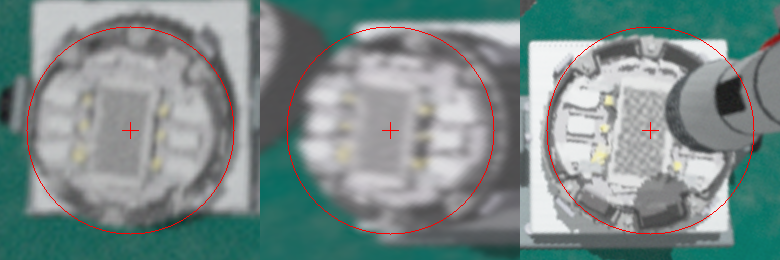

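```bash
python3 - <<'E'
from tor import *
c=np.array([.526,.216,.1075]);n=np.array([-.404,-.002,.915]);n/=np.linalg.norm(n)
ex=np.cross([0,1,0],n);ex/=np.linalg.norm(ex);ey=np.cross(n,ex)
out=[]
for h in(-.047,-.01):
  row=[]
  for f in('top0','scene0','wrist3'):
    p,im,d=pickle.load(open(f+'.pkl','rb'))
    g=np.linspace(-.09,.09,260)
    U,V=np.meshgrid(-g,-g)
    pts=c+h*n+(V.ravel()[:,None])*ex+(U.ravel()[:,None])*ey
    uv=cv2.projectPoints(pts,cv2.Rodrigues(p['R'])[0],p['t'],p['K'],p['distortion'])[0].reshape(260,260,2).astype(np.float32)
    o=cv2.remap(im,uv[...,0],uv[...,1],cv2.INTER_CUBIC)
    k=259/180
    if h<-.04: cv2.rectangle(o,(int(130-70*k),int(130-68*k)),(int(130+70*k),int(130+68*k)),(255,0,0),1)
    else: cv2.circle(o,(130,130),int(64*k),(255,0,0),1)
    row.append(o)
  out.append(np.hstack(row))
cv2.imwrite('pics/rect2.png',np.vstack(out)[:,:,::-1])
E
```

```text
(no output)
```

View pics/rect2.png

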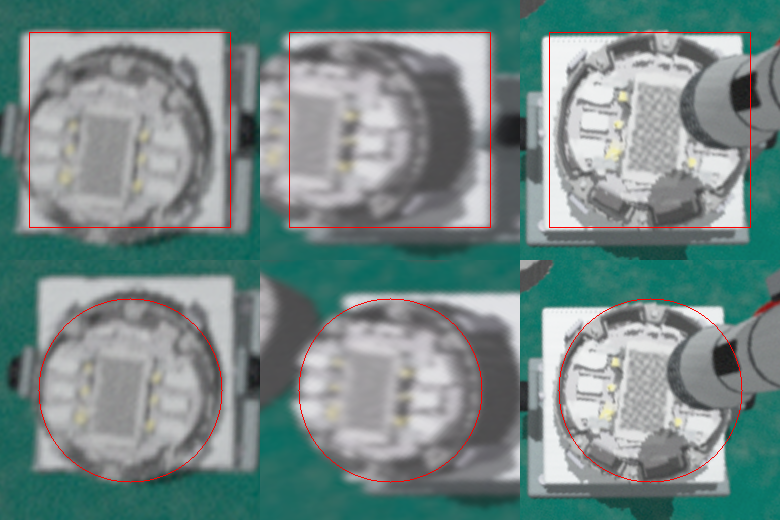

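The solar cell and plate both put the face's middle about 5 mm further to +y (≈0.5245, 0.2208, 0.107). I'll make that correction.

```bash
python3 - <<'E'
from tor import *
from workcell import env
s=env.observe();R=Ro.from_rotvec(s['tcp_rot'])
print(R.inv().apply([-.0053,.0075,-.0024]))
E
```

```text
[ 8.82890869e-03 -3.48556191e-03  3.50643228e-05]
```

>>> {"op": "apply_moves", "data": {"commands": [1, 0.003, -0.001, 0, 0, 0, 0, 1, 0.006, -0.002, 0, 0, 0, 0, 1, 0.0085, -0.0035, 0, 0, 0, 0, 1, 0.0085, -0.0035, 0, 0, 0, 0, 1, 0.0085, -0.0035, 0, 0, 0, 0, 1, 0.0085, -0.0035, 0, 0, 0, 0, 1, 0.0085, -0.0035, 0, 0, 0, 0, 1, 0.0085, -0.0035, 0, 0, 0, 0, 1, 0.0085, -0.0035, 0, 0, 0, 0, 1, 0.0085, -0.0035, 0, 0, 0, 0]}}

```text
clock: 8.35
ee_pos: [0.4332, 0.222, 0.311]
tcp_rot: [1.672, 2.228, 0.354]
contact_force: [-0.6, 0.3, -2.8]
finger_gap: 0.288
```

```bash
python3 - <<'E'
from tor import *
from workcell import env
s=env.observe();print(s['clock'],s['ee_pos'],abs(s['joint_velocities']).max(),s['contact_force'],s['finger_gap'])
T=s['ee_pos'];R=Ro.from_rotvec(s['tcp_rot']).as_matrix()
c=np.array([.5245,.2208,.107]);n=np.array([-.404,-.002,.915]);n/=np.linalg.norm(n)
ex=np.cross([0,1,0],n);ex/=np.linalg.norm(ex);ey=np.cross(n,ex)
for f in('wrist','scene','top'):
    p=env.camera_params(f);im,d=env.get_image(f);X=cloud(p,d)
    cv2.imwrite(f'pics/{f}4.png',im[:,:,::-1])
    a,N,e,_=torch_axis(s,X,im)
    def P(z): return T+R@np.array([a[0]+a[2]*(z-.07),a[1]+a[3]*(z-.07),z])
    l=P(.124);b=P(.224);ax=l-b;ax/=np.linalg.norm(ax)
    print(f,'lens',l.round(4),'beam err',[round(float((b-c)@k),4) for k in(ex,ey,n)],'ang',np.arccos(ax@n))
    if f!='wrist':
        p0,i0,d0=pickle.load(open(f+'0.pkl','rb'))
        df=cv2.absdiff(im,i0).max(2)
        (ys,xs)=((slice(180,290),slice(245,355)) if f=='scene' else (slice(190,250),slice(240,375)))
        print('diff',np.argwhere(df[ys,xs]>60).shape)
E
```

```text
8.35 [0.43320232 0.2220075  0.31096721] 0.0021013863022509983 [-0.58707589  0.30056011 -2.78544678] 0.28805102736853994
wrist lens [0.4838 0.2211 0.1978] beam err [-0.0007, 0.0003, -0.0005] ang 0.0019054447269499894
scene lens [0.4852 0.2209 0.1984] beam err [0.0024, 0.0012, -0.0005] ang 0.017652073639007743
diff (174, 2)
top lens [0.4846 0.2222 0.1981] beam err [0.0007, 0.0029, -0.0005] ang 0.012952968791237382
diff (39, 2)
```

View pics/wrist4.png

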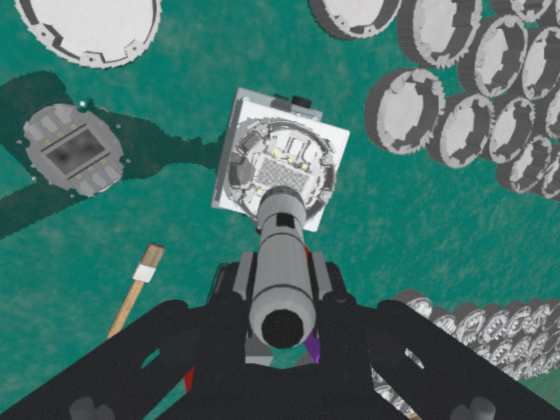

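View pics/top4.png

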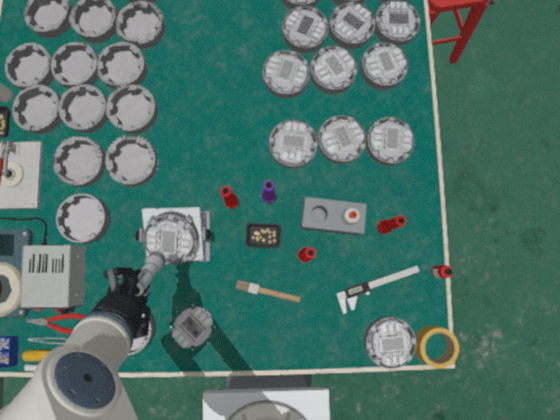

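The top picture shows the bottle (351,215), tray (263,235) and rest (175,235) where they began, and the torch aiming at the stud. All three views put the aim within 3 mm and 0.02 rad, and the arm is at rest. I'm handing in.

```bash
python3 -c "
from workcell import env
print(env.close_job())
s=env.observe();print(s['clock'],s['ee_pos'],s['finger_gap'])"
```

```text
the job is handed in; nothing more can be done
None
the job is handed in; nothing more can be done
```

I drew the aluminium torch from the stand's left (+y) well and carried it over the other items to the stud. I tilted it about 0.42 rad and handed in with it gripped and still, aimed at the stud's face. The job reports no verdict, so these are my own last checks.

- **Aim:** the three cameras put the point 100 mm ahead of the lens within 3 mm of my estimate of the face's middle. The torch axis was within 0.02 rad of square, and the lens was about 198 mm above the table.
- **Hold:** joint speeds were about 0.002 rad/s at the last reading (8.35 s), and the jaws were closed on the handle (opening 0.29, about 24.5 mm).
- **Surroundings:** the last pictures show the bottle, tray and rest where they started, judged by eye. I did not measure their shift. A before/after comparison of the stand and tray area did show changed pixels (174 in the scene view, 39 in the top view). I put that down to the torch leaving its well.

One measurement disagreed: my first fits of the face's middle differed by about 5–8 mm sideways. I settled on the solar cell and plate edges and moved the aim about 9 mm to match. Any remaining error in that estimate should be a few millimetres, against the 20 mm allowed.

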